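# Ratchet the clamp shut on the metal sample

## Robot

A 7-joint arm with a two-finger parallel gripper is mounted at the origin on the work surface. World frame = base frame: x ahead of the robot, y to its left, z up, the work surface at z = 0. Lengths are in m, angles in rad, forces in N, time in s.
With the tool pointing down it reaches from about 0.4 to 0.875 m from the base axis. Payload 6.5 kg.
Tool frame: the origin (TCP) lies at the very end of the fingers, on their centre line; the grasp point (between the pads) lies 19 mm behind it; z points along the fingers, y is the direction in which the jaws open and shut (so a half turn about z gives the same grasp; the last joint's range is limited). The gripper opens to 85 mm and grips with 20 to 120 N. Pads are 22 mm wide; open, the fingers measure 114 mm over their backs; the gripper's body (76 mm by 85 mm) begins 54 mm behind the grasp point. The pads swing forward as they close: fully open they stand 13 mm farther back than shut.
Start: joints at [-1.302, 0.536, -0.004, 1.538, 0.003, 1.067, -0.071], TCP at [0.214, 0.614, 0.231] pointing down, gripper open.
Joint ranges: [-2.7, 2.7], [-0.37, 2.16], [-1.27, 1.26], [0.24, 2.4], [-1.31, 4.45], [0.19, 1.91], [-2.76, 2.76]. Speed limits (rad/s): [2.39, 2.39, 3.14, 3.14, 3.14, 3.14, 3.14].

## Interface

Orientations are given as a unit quaternion [w, x, y, z].
In Python, from workcell import get_state, get_image, close_job gives the robot as it stands.
- The arm moves only by the tool apply_moves, never from a script. Its argument "commands" is a list of rows, each an object with "turn": the turn, a rotation vector about the tool's x, y, z in degrees, a list of three; "linear": the shift along the tool's x, y, z in cm, a list of three; "fingers": the opening, from -1 (shut) to 1 (fully open), so that 0 is half open. A call has 1 to 5 rows; each row shifts and turns the commanded pose from where the row before left it, along the tool's axes as they then stand; what a row does not reach is not made up. A row lasts 1/12 s, in which the tool goes at most 41.7 mm and 7.16 degrees, less where a joint would pass 70% of its speed; a pose out of reach is approached as far as the arm can. A call with a gripper value outside its range is refused whole. The fingers move at their own pace and stop on an object; "squeeze" is the grip in N (left out, the last holds). Time passes only in rows, so rows that do not move let the fingers close. It gives the time, the measured TCP pose, the force and the opening at its end, in the units of the state.
- get_state(): the state, without advancing time (a new reading comes with each control period).
- get_image(name): name is "scene" or "top" or "wrist"; returns a dict with "image" (480x640x3 uint8, red, green, blue), "camera_matrix" (3x3 intrinsics, pixels), "R" (3x3) and "t" (3): a world point X has camera coordinates R X + t. Camera axes: x right, y down, z forward; pixel columns grow to the right and rows downward; lengths in m; the calibration is good to about 2 mm. A picture is of the moment at which its call begins. There is no depth.
- close_job(): hands the job in, once; it reports no verdict.
The state is a dict: "t": time; "joint_pos": joint angles; "joint_vel": joint speeds; "effort": joint torques, N m; "eef_pos": TCP position; "orientation": TCP orientation; "contact_force": force on the tool from outside, world axes, zero at the start; "ft_torque": the same for the moment, N m; "opening": finger opening in m.
Only numpy, scipy, OpenCV 4.12 (cv2) and the standard library are available. Lean on these libraries where they do the work, as an engineer would, in place of code of your own. Each camera call takes 0.05 s, during which the arm holds its last target. There are 200 camera calls.

## Task

A brass sample has been loaded on the blue sample stand. First check the ratchet: swing the lever with the red post clockwise (seen from above) right back to its stop, which must run loose and leave the clamp arm where it is; then swing the lever to and fro so that its counter-clockwise strokes carry the yellow clamp arm round until its red pad has pushed the sample fully home into the V and rests against it. Move the clamp arm only by the lever, never by touching the arm, keep the sample standing upright, leave the other things on the bench alone, and let go of the lever at the end.

Things in the scene. Friction and masses are not known exactly. Their poses are not given: they have to be found in the camera images.
- stand: Blue sample stand fixed to the bench, 40 mm high plus a 4 mm steel plate (top 44 mm above the bench). Origin: on the vertical spindle axis, at bench height; the box spans x -100 to +100, y -105 to +165 mm; z up. On the spindle, going up: clamp arm, brass ratchet wheel (radius 35 mm, top 88 mm above the bench), lever. Two aluminium walls 28 mm high form a V open towards the stand's +x.
- seat (a point): Where the centre of the sample's underside is when the sample is fully home in the V, at stand x -30, y +85 mm, on the steel plate (44 mm above the bench); axes as the stand's.
- lever (a joint): Ratchet lever angle, rad, 0 to 1.5 between hard stops, growing counter-clockwise from above. It points at -170 deg + q from the stand's +x. Counter-clockwise it grips and carries the clamp arm, after up to 0.4 rad of free play (16 teeth); clockwise it runs loose, the arm stays. Stays where left. About 1 N at the post moves it loose, 2 to 5 N drives the arm; several strokes are needed.
- lever_post (a point): Top centre of the red upright post that works the lever: radius 8 mm, 100 mm from the spindle axis, rising from the lever's top face (104 mm above the bench) to this point at 150 mm. x points outward along the lever, z up. The lever is a dark bar 18 mm wide, 10 mm thick, ending 11 mm beyond the post's axis. Push the post from either side, straddle it or pinch it from above.
- clamp (a joint): Angle of the spindle with the clamp arm, rad, growing counter-clockwise seen from above. At angle q the arm points along the stand's direction -60 deg + q. It starts between 0.1 and 0.6; it is closed on a seated sample at 2.62 and can go no further then. Stiff (0.2 N m of friction): it stays where it is left.
- clamp_arm: The yellow steel clamp arm: bar 14 x 14 mm, reaching 100 mm out from the spindle axis, 55 to 70 mm above the bench, with a red pad near its end on its leading (counter-clockwise) side. Origin on the spindle axis at bench height; x points along the arm, y to the pad side. Not to be touched.
- clamp_pad (a point): Centre of the red pad's face, 85 mm out along the arm and 10 mm to its leading side, 62.5 mm above the bench; axes as the arm's.
- sample: Loose brass cylinder standing on the stand's plate in front of the V, diameter 40 mm, height 35 mm. Origin: centre of its underside, z up. It starts 3 to 12 mm short of home, towards the stand's +x.
- spare_steel: Bystander: steel cylinder standing on the bench, diameter 44, height 30 mm; origin under its centre.
- spare_copper: Bystander: copper cylinder standing on the bench, diameter 38, height 40 mm; origin under its centre.
- bottle: Bystander: white plastic bottle with red cap, diameter 64, height 150 mm; origin under its centre.
- brush: Bystander: hand brush lying on the bench, along its x; origin on the bench near its middle.
- wrench: Bystander: steel wrench lying on the bench, along its x; origin on the bench near its middle.
Mind the look-alikes: they are no part of the job. Of the things like the sample, leave any that is black or pink; of the rest the larger one is meant.

How it is judged:
By the outcome, as a careful person would: the job done as asked, in the order asked, and still so for the second after the job is handed in, with the robot touching nothing.
It also fails if it takes over 64 s, if anything falls off the work surface, if the arm or the gripper's body presses on something with over 40 N, if the wrist force passes 120 N, or if a joint passes its speed limit or range.

## Working session

There is one attempt and no reset: what is moved stays moved. The work goes in short steps, Python scripts to look and compute and a tool call to move; the robot and the scene stay as the last step left them, time stands still between calls to the robot, and variables do not carry over. Pictures are saved under pics/ and viewed, about 8 in all and at most 12, crops included, and the job is handed in when it is done.

Besides the shell and the picture viewer there is one more tool, called after ">>>" as a command line: name --argument value ..., lists and objects as JSON in quotes. apply_moves: Moves the arm, as the interface text tells. Its arguments: {"type":"object","properties":{"commands":{"type":"array","items":{"type":"object","properties":{"turn":{"type":"array","items":{"type":"number"}},"linear":{"type":"array","items":{"type":"number"}},"fingers":{"type":"number"}}}},"squeeze":{"type":"number"}},"required":["commands"]}

```bash
mkdir -p pics; cat > h.py <<'E'
import numpy as np, cv2
from workcell import *
def grab(n,f=None):
    d=get_image(n); im=cv2.cvtColor(d["image"],cv2.COLOR_RGB2BGR)
    if f: cv2.imwrite("pics/"+f,im); np.savez("pics/"+f[:-4],K=d["camera_matrix"],R=d["R"],t=d["t"])
    return im,d
def ray(d,u,v,z):
    K,R,t=np.array(d["camera_matrix"]),np.array(d["R"]),np.array(d["t"])
    c=-R.T@t; r=R.T@np.linalg.solve(K,[u,v,1.]); return c+r*(z-c[2])/r[2]
def proj(d,X):
    K,R,t=np.array(d["camera_matrix"]),np.array(d["R"]),np.array(d["t"])
    p=K@(R@np.array(X)+t); return p[:2]/p[2]
E
python3 - <<'E'
from h import *
a,d=grab("top","top1.png"); b,e=grab("scene","scene1.png")
print(get_state())
for x in(d,e): print(-np.array(x["R"]).T@np.array(x["t"]), np.array(x["R"])[2])
E
```

```text
{'t': 0.1, 'joint_pos': array([-1.30220935,  0.53712464, -0.00441056,  1.53875966,  0.0026198 ,
        1.06729913, -0.07118864]), 'joint_vel': array([-2.51653293e-05, -2.21360615e-03, -4.70096390e-04, -3.10185825e-03,
       -8.42347292e-04,  3.23605457e-04, -1.06404152e-03]), 'effort': array([ 2.72420060e-03, -5.84568965e+01,  1.05140962e+00, -2.59774500e+01,
        1.25024765e-02,  4.62677519e-03, -1.74284412e-05]), 'eef_pos': array([0.21341861, 0.61336663, 0.2304845 ]), 'orientation': array([-5.82155491e-05,  1.66579019e-01,  9.86027790e-01, -7.90614004e-04]), 'contact_force': array([ 0.10040815, -0.73002002, -0.05861537]), 'ft_torque': array([ 0.01888964,  0.03371334, -0.0070802 ]), 'opening': 0.0854413310396295}
[0.29806466 0.00760939 1.51844537] [ 0.15455722 -0.01948109 -0.98779176]
[1.11274675 0.62978543 0.92713233] [-0.51218241 -0.53952404 -0.66826865]
```

View pics/top1.png

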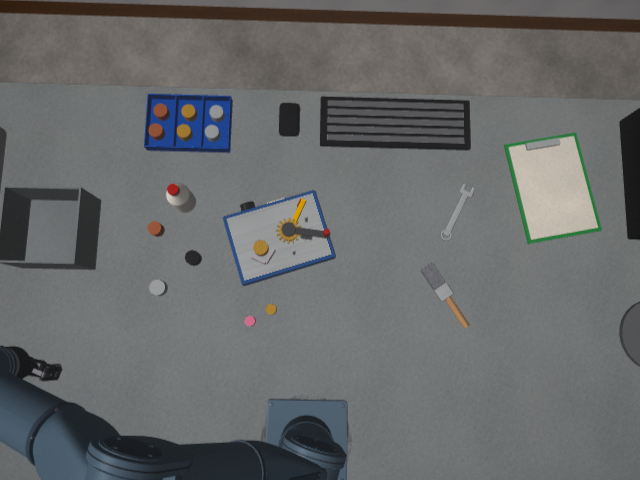

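View pics/scene1.png

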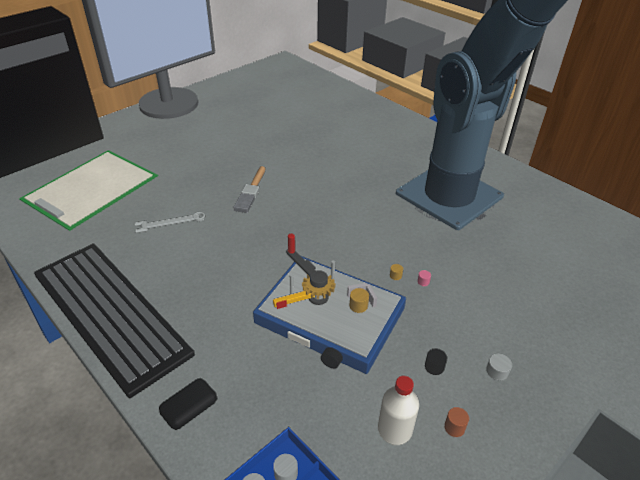

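The sample is the brass cylinder on the stand: top view (261,247), scene view (359,300). The look-alikes are a small brass cylinder at top (271,309), a pink one at (250,321) and a black one at (193,258), all lying off the stand. The black and pink ones are excluded, and the stand one is the larger brass. The lever post is at (326,232), pointing right. The clamp arm points up and right, ending near (303,199).

```bash
cat > m.py <<'E'
from h import *
def ld(n):
    return cv2.imread(f"pics/{n}.png"),dict(zip(("camera_matrix","R","t"),[np.load(f"pics/{n}.npz")[k] for k in "KRt"]))
a,d=ld("top1"); b,e=ld("scene1")
hsv=cv2.cvtColor(a,cv2.COLOR_BGR2HSV)
roi=np.zeros(a.shape[:2],np.uint8); roi[180:295,215:345]=255
blue=cv2.inRange(hsv,(105,120,60),(125,255,255))&roi
g=cv2.inRange(hsv,(0,0,150),(180,60,255))&roi
for nm,m,z in(("blue",blue,.04),("plate",g,.044)):
    cs=cv2.findContours(m,cv2.RETR_EXTERNAL,cv2.CHAIN_APPROX_NONE)[0]
    c=np.vstack([k for k in cs if len(k)>15])
    P=np.array([ray(d,*p[0],z)[:2] for p in c])*1000
    r=cv2.minAreaRect(P.astype(np.float32)); print(nm,r)
    if nm=="plate": R=r
yaw=np.deg2rad(R[2]); 
w,h=R[1]
if w>h: yaw-=np.pi/2
while yaw>np.pi/4: yaw-=np.pi/2
while yaw<-np.pi/4: yaw+=np.pi/2
ux=np.array([np.cos(yaw),np.sin(yaw)]); uy=np.array([-ux[1],ux[0]])
O=np.array(R[0])-30*uy; print("yaw",np.rad2deg(yaw),"O",O)
def loc(X): v=np.array(X[:2])*1000-O; return np.round([v@ux,v@uy],1)
hs=cv2.cvtColor(b,cv2.COLOR_BGR2HSV)
def red(h): return cv2.inRange(h,(0,170,90),(5,255,255))|cv2.inRange(h,(174,170,90),(180,255,255))
def blobs(m,x0,y0,x1,y1):
    k=np.zeros_like(m); k[y0:y1,x0:x1]=m[y0:y1,x0:x1]
    n,l,s,c=cv2.connectedComponentsWithStats(k); return [(s[i],c[i]) for i in range(1,n) if s[i][4]>3]
for nm,h,dd,bx in(("top",hsv,d,(280,180,345,290)),("scene",hs,e,(250,220,420,330))):
    for s,c in blobs(red(h),*bx): print(nm,"red",s,c,[ (z,loc(ray(dd,*c,z))) for z in(.0625,.127,.15)])
    for s,c in blobs(cv2.inRange(h,(22,150,120),(32,255,255)),*bx): print(nm,"yel",s,c,loc(ray(dd,*c,.07)))
bx=(245,230,275,262)
for s,c in blobs(cv2.inRange(hsv,(12,90,90),(26,255,255)),*bx): print("brass",s,c,loc(ray(d,*c,.075)))
S=[("seat",-30,85,44),("spindle",0,0,104)]
for nm,x,y,z in S:
    w=(O+x*ux+y*uy)/1000; print(nm,w,proj(d,[*w,z/1000]),proj(e,[*w,z/1000]))
v=cv2.hconcat([cv2.resize(a[180:295,215:345],(390*1,345),interpolation=2),cv2.resize(b[215:375,245:415],(367,345),interpolation=2)])
cv2.imwrite("pics/crop1.png",v)
E
python3 m.py
```

```text
blue ((548.6128540039062, 86.73297882080078), (200.2642822265625, 266.551513671875), 18.20003318786621)
plate ((548.1980590820312, 86.01708221435547), (178.2420196533203, 248.79608154296875), 18.28096580505371)
yaw 18.28096580505371 O [557.60837     57.53119012]
top red [324 229   5   7  27] [325.81481481 231.62962963] [(0.0625, array([-28.5, -96.9])), (0.127, array([-38.9, -91.1])), (0.15, array([-42.6, -89. ]))]
top yel [294 199  12  24  90] [298.66666667 209.34444444] [ 51.  -43.6]
scene red [288 234   6  19  75] [291.34666667 242.36      ] [(0.0625, array([-104.3, -126.4])), (0.127, array([-43.8, -89.4])), (0.15, array([-22.3, -76.3]))]
scene red [277 301   9   8  52] [280.98076923 304.17307692] [(0.0625, array([ 71.2, -48. ])), (0.127, array([118.6, -16.9])), (0.15, array([135.5,  -5.8]))]
scene yel [275 297  16   7  25] [283.08 299.64] [ 63.9 -47.1]
brass [253 240  15  15 173] [260.09248555 247.22543353] [-19.7  86.2]
seat [0.50245993 0.12883091] [262.49365048 252.31432611] [358.92937307 301.67209383]
spindle [0.55760837 0.05753119] [288.37838932 229.20421436] [317.80040097 276.95955709]
```

View pics/crop1.png

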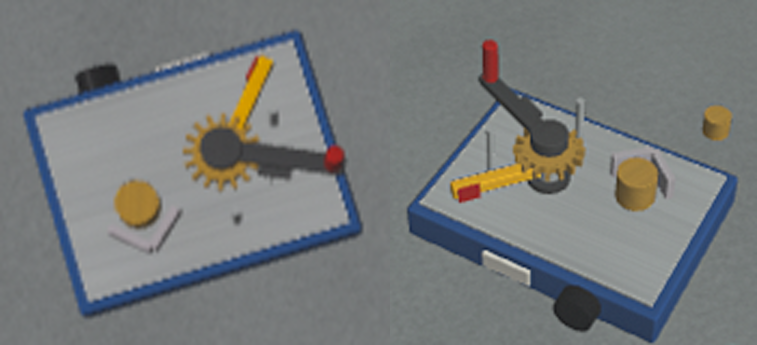

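Crop: the brass sample is at (137,203), short of the V, and the clamp pad is on the leading side. The post is on the outer end of the lever, at q of about 0.95. The clamp is at about 0.34. Now I move to above the post.

>>> apply_moves --commands '[{"turn":[0,0,3.9],"linear":[-3.94,-0.47,0],"fingers":-0.1},{"turn":[0,0,3.9],"linear":[-3.94,-0.47,0],"fingers":-0.1},{"turn":[0,0,3.9],"linear":[-3.94,-0.47,0],"fingers":-0.1},{"turn":[0,0,3.9],"linear":[-3.94,-0.47,0],"fingers":-0.1},{"turn":[0,0,3.9],"linear":[-3.94,-0.47,0],"fingers":-0.1}]'

```text
t: 0.52
eef_pos: [0.3792, 0.5028, 0.2309]
orientation: [0.0, 0.333, 0.943, -0.0]
contact_force: [-0.2, 0.6, 0.6]
opening: 0.0383
```

>>> apply_moves --commands '[{"turn":[0,0,3.9],"linear":[-3.94,-0.47,0],"fingers":-0.1},{"turn":[0,0,3.9],"linear":[-3.94,-0.47,0],"fingers":-0.1},{"turn":[0,0,3.9],"linear":[-3.94,-0.47,0],"fingers":-0.1},{"turn":[0,0,3.9],"linear":[-3.94,-0.47,0],"fingers":-0.1},{"turn":[0,0,3.9],"linear":[-3.94,-0.47,0],"fingers":-0.1}]'

```text
t: 0.93
eef_pos: [0.4967, 0.344, 0.231]
orientation: [0.0, 0.488, 0.873, -0.0]
contact_force: [2.4, -0.0, -0.7]
opening: 0.0384
```

>>> apply_moves --commands '[{"turn":[0,0,3.9],"linear":[-3.94,-0.47,0],"fingers":-0.1},{"turn":[0,0,3.9],"linear":[-3.94,-0.47,0],"fingers":-0.1},{"turn":[0,0,3.9],"linear":[-3.94,-0.47,0],"fingers":-0.1},{"turn":[0,0,3.9],"linear":[-3.94,-0.47,0],"fingers":-0.1},{"turn":[0,0,3.9],"linear":[-3.94,-0.47,0],"fingers":-0.1}]'

```text
t: 1.35
eef_pos: [0.5546, 0.1552, 0.2311]
orientation: [0.0, 0.628, 0.778, -0.0]
contact_force: [1.1, -0.0, -0.7]
opening: 0.0382
```

>>> apply_moves --commands '[{"turn":[0,0,3.9],"linear":[-3.94,-0.47,0],"fingers":-0.1},{"turn":[0,0,3.9],"linear":[-3.94,-0.47,0],"fingers":-0.1},{"turn":[0,0,3.9],"linear":[-3.94,-0.47,0],"fingers":-0.1},{"turn":[0,0,3.9],"linear":[-3.94,-0.47,0],"fingers":-0.1},{"turn":[0,0,3.9],"linear":[-3.94,-0.47,0],"fingers":-0.1}]'

```text
t: 1.77
eef_pos: [0.546, -0.0421, 0.2311]
orientation: [0.0, 0.751, 0.66, -0.0]
contact_force: [0.2, -0.0, -0.5]
opening: 0.0385
```

>>> apply_moves --commands '[{"turn":[0,0,0],"linear":[0,0,0],"fingers":-0.1}]'

```text
t: 1.85
eef_pos: [0.5442, -0.0501, 0.2316]
orientation: [0.002, 0.755, 0.656, -0.002]
contact_force: [-0.5, -1.5, -0.0]
opening: 0.0386
```

```bash
python3 - <<'E'
from h import *
s=get_state(); print(s["eef_pos"],s["orientation"],s["joint_pos"])
w,d=grab("wrist","wrist1.png")
print(-d["R"].T@d["t"])
hs=cv2.cvtColor(w,cv2.COLOR_BGR2HSV)
m=cv2.inRange(hs,(0,150,60),(6,255,255))|cv2.inRange(hs,(174,150,60),(180,255,255))
n,l,st,c=cv2.connectedComponentsWithStats(m)
for i in range(1,n):
    if st[i][4]>50: print(st[i],c[i],ray(d,*c[i],.15),ray(d,*c[i],.0625))
print(proj(d,[.545,-.041,.15]),proj(d,[.5576,.0575,.11]))
E
```

```text
[ 0.54416579 -0.0501221   0.2315518 ] [ 0.00150501  0.75496158  0.65576459 -0.00188554] [-0.37579817  0.38698018  0.48981458  1.83742759 -0.21108231  0.96994652
  0.06305164]
[0.55656898 0.03113911 0.37461807]
[424  72  35  13 151] [442.22516556  77.53642384] [0.61872629 0.03433972 0.15      ] [0.64293967 0.03558652 0.0625    ]
[312 201  27  43 914] [324.64004376 222.54485777] [ 0.54855702 -0.03370343  0.15      ] [ 0.54543596 -0.05896285  0.0625    ]
[320.28288669 235.38519969] [318.25720879  55.24854531]
```

View pics/wrist1.png

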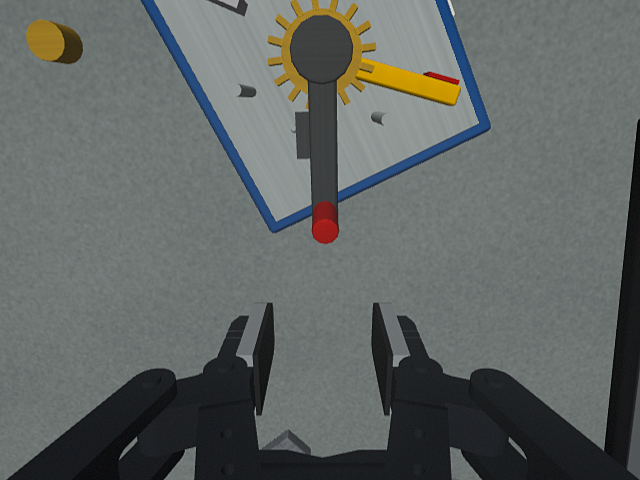

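Wrist view: the post top is at (325,231) and the lever hub at (321,48). The lever lies nearly parallel to the tool's x axis. The fingers sit short of the post, which is expected from the perspective.

```bash
python3 - <<'E'
from h import *
z=np.load("pics/wrist1.npz"); d=dict(camera_matrix=z["K"],R=z["R"],t=z["t"])
for u,v,h in((325,231,.15),(321,48,.114),(321,48,.108)): print(ray(d,u,v,h))
s=get_state(); print(s["eef_pos"],s["orientation"],s["contact_force"])
from scipy.spatial.transform import Rotation as Ro
q=s["orientation"]; M=Ro.from_quat(q,scalar_first=True).as_matrix(); print(M)
E
```

```text
[ 0.54806445 -0.03874973  0.15      ]
[0.55971244 0.06069571 0.114     ]
[0.55978481 0.06137616 0.108     ]
[ 0.5451341  -0.04550105  0.23138831] [ 5.85400515e-04  7.52940149e-01  6.58088176e-01 -8.61516389e-04] [-0.16934114  0.87599099  0.46688501]
[[ 1.33838421e-01  9.91003027e-01 -5.26850243e-04]
 [ 9.91001010e-01 -1.33839220e-01 -2.01545060e-03]
 [-2.06783087e-03 -2.52364396e-04 -9.99997830e-01]]
```

>>> apply_moves --commands '[{"turn":[0,0,-1],"linear":[0.4,0.15,2.5],"fingers":-0.1},{"turn":[0,0,0],"linear":[0,0,3.0],"fingers":-0.1},{"turn":[0,0,0],"linear":[0,0,3.0],"fingers":-0.1},{"turn":[0,0,0],"linear":[0,0,2.6],"fingers":-0.1},{"turn":[0,0,0],"linear":[0,0,0],"fingers":-0.1}]'

```text
t: 2.32
eef_pos: [0.5447, -0.0344, 0.1156]
orientation: [-0.003, 0.743, 0.669, -0.003]
contact_force: [-0.9, -1.0, -0.1]
opening: 0.0382
```

>>> apply_moves --commands '[{"turn":[0,0,0],"linear":[0,0,0],"fingers":-0.5},{"turn":[0,0,0],"linear":[0,0,0],"fingers":-0.5},{"turn":[0,0,0],"linear":[0,0,0],"fingers":-0.5}]' --squeeze 20

```text
t: 2.57
eef_pos: [0.5498, -0.0362, 0.1221]
orientation: [0.001, 0.744, 0.668, 0.001]
contact_force: [0.0, 0.1, 0.6]
opening: 0.0216
```

```bash
python3 - <<'E'
from h import *
s=get_state(); print(s["eef_pos"],s["orientation"],s["contact_force"],s["opening"])
w,d=grab("wrist","wrist2.png")
E
```

```text
[ 0.54981632 -0.03615019  0.12210287] [0.00095806 0.74403867 0.6681347  0.00125033] [0.02353053 0.0713397  0.57327668] 0.021607796811528482
```

View pics/wrist2.png

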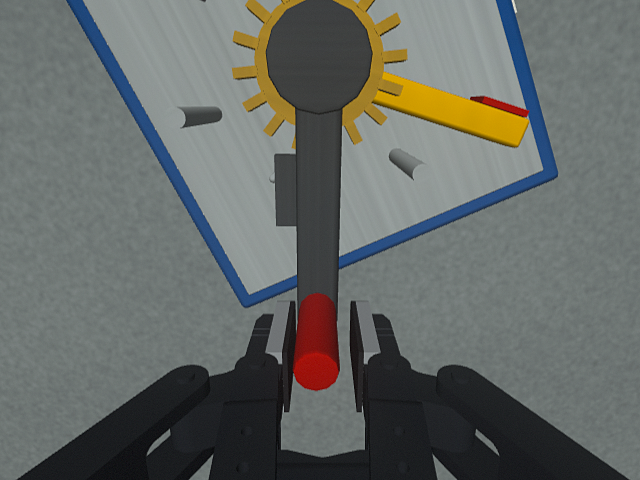

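The post is straddled, with its top at (317,370) between the pads. Now the clockwise swing.

>>> apply_moves --commands '[{"turn":[0,0,6],"linear":[0.055,-1.05,0],"fingers":-0.5},{"turn":[0,0,6],"linear":[0.055,-1.05,0],"fingers":-0.5},{"turn":[0,0,6],"linear":[0.055,-1.05,0],"fingers":-0.5},{"turn":[0,0,6],"linear":[0.055,-1.05,0],"fingers":-0.5},{"turn":[0,0,6],"linear":[0.055,-1.05,0],"fingers":-0.5}]'

```text
t: 3.03
eef_pos: [0.5007, -0.0176, 0.1218]
orientation: [0.001, 0.893, 0.45, 0.002]
contact_force: [1.2, -0.7, 0.5]
opening: 0.0214
```

>>> apply_moves --commands '[{"turn":[0,0,6],"linear":[0.055,-1.05,0],"fingers":-0.5},{"turn":[0,0,6],"linear":[0.055,-1.05,0],"fingers":-0.5},{"turn":[0,0,3],"linear":[0.02,-0.52,0],"fingers":-0.5},{"turn":[0,0,3],"linear":[0.02,-0.52,0],"fingers":-0.5},{"turn":[0,0,0],"linear":[0,0,0],"fingers":-0.5}]'

```text
t: 3.45
eef_pos: [0.4781, 0.006, 0.1212]
orientation: [-0.0, 0.952, 0.307, 0.001]
contact_force: [0.5, 0.8, -0.9]
opening: 0.0215
```

```bash
cat >> h.py <<'E'
def lev():
    s=get_state(); p=s["eef_pos"]; c=np.array([.5587,.059]); v=p[:2]-c
    q=s["orientation"]; yx=np.rad2deg(2*np.arctan2(q[2],q[1]))
    F=s["contact_force"]; th=np.arctan2(v[1],v[0])
    print("t",s["t"],"q_tool",np.rad2deg(th)-18.2+170,"r",np.hypot(*v),"yawerr",(yx-180-np.rad2deg(th)+180)%360-180,"z",p[2],"Ftan",F[1]*np.cos(th)-F[0]*np.sin(th),"F",F,"open",s["opening"])
E
python3 -c "from h import *; lev()"
```

```text
t 3.45 q_tool 5.125896116599591 r 0.09646151177918509 yawerr 2.480936113509614 z 0.1212301159830259 Ftan -0.4146986534691859 F [ 0.47248211  0.80698127 -0.93276783] open 0.021476706243962678
```

>>> apply_moves --commands '[{"turn":[0,0,1.5],"linear":[-0.05,-0.3,0],"fingers":-0.5},{"turn":[0,0,1.5],"linear":[-0.05,-0.3,0],"fingers":-0.5},{"turn":[0,0,1.5],"linear":[-0.05,-0.3,0],"fingers":-0.5},{"turn":[0,0,0],"linear":[0,0,0],"fingers":-0.5}]'

```text
t: 3.78
eef_pos: [0.4722, 0.0116, 0.1211]
orientation: [-0.0, 0.963, 0.27, 0.001]
contact_force: [0.3, 0.4, -0.6]
opening: 0.0209
```

```bash
python3 -c "from h import *; lev()"
```

```text
t 3.7833 q_tool 0.5111776519262321 r 0.09857901353858804 yawerr 2.671848013658405 z 0.1210812651959125 Ftan -0.17108993009327167 F [ 0.29852915  0.35858941 -0.59506601] open 0.020946894010133277
```

>>> apply_moves --commands '[{"turn":[0,0,1],"linear":[0,-0.2,0],"fingers":-0.5},{"turn":[0,0,1],"linear":[0,-0.2,0],"fingers":-0.5},{"turn":[0,0,0],"linear":[0,0,0],"fingers":-0.5}]'

```text
t: 4.03
eef_pos: [0.4697, 0.0149, 0.1205]
orientation: [-0.0, 0.968, 0.253, 0.0]
contact_force: [-0.0, 0.4, 0.2]
opening: 0.0214
```

>>> apply_moves --commands '[{"turn":[0,0,0],"linear":[0,-0.2,0],"fingers":-0.5},{"turn":[0,0,0],"linear":[0,0,0],"fingers":-0.5}]'

```text
t: 4.2
eef_pos: [0.4695, 0.0152, 0.1205]
orientation: [0.001, 0.967, 0.253, 0.001]
contact_force: [2.1, -3.8, -0.7]
opening: 0.0217
```

```bash
python3 -c "
from h import *; lev(); grab('wrist','wrist3.png')"
```

```text
t 4.2 q_tool -2.045405543513283 r 0.09936943304005962 yawerr 3.1455267177986173 z 0.12053068600534872 Ftan 4.352580383246707 F [ 2.12029209 -3.80786163 -0.74359484] open 0.021729941393439298
```

View pics/wrist3.png

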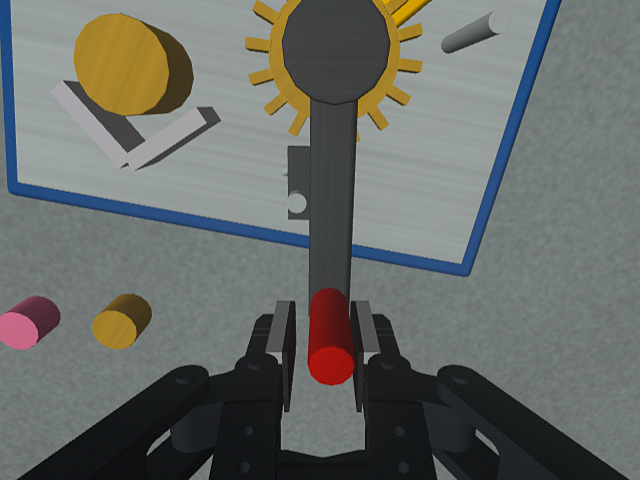

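The lever is against the stop pin at (298,203): 4.4 N of reaction, and the tool did not move on a 2 mm command. One firmer push, then I check that the clamp has not moved.

>>> apply_moves --commands '[{"turn":[0,0,0],"linear":[0,-0.2,0],"fingers":-0.5},{"turn":[0,0,0],"linear":[0,0,0],"fingers":-0.5},{"turn":[0,0,0],"linear":[0,0,0],"fingers":-0.5}]'

```text
t: 4.5
eef_pos: [0.4694, 0.0154, 0.1206]
orientation: [0.003, 0.968, 0.252, 0.002]
contact_force: [5.9, -9.1, -6.3]
opening: 0.0215
```

```bash
cat >> h.py <<'E'
def clamp(n="scene"):
    # yellow arm-top direction about spindle, from mask centroid at z=.07
    im,d=grab(n); h=cv2.cvtColor(im,cv2.COLOR_BGR2HSV); m=cv2.inRange(h,(22,150,120),(32,255,255))
    k=np.zeros_like(m); b=(180,295,215,345) if n=="top" else (200,380,240,420); k[b[0]:b[1],b[2]:b[3]]=m[b[0]:b[1],b[2]:b[3]]
    v,u=np.nonzero(k); p=ray(d,u.mean(),v.mean(),.07)[:2]-[.5587,.059]
    a=np.rad2deg(np.arctan2(p[1],p[0]))-18.2+60; print(n,"yellow n",len(u),"px",u.mean(),v.mean(),"r",np.hypot(*p),"clamp rad",np.deg2rad(a))
E
python3 - <<'E'
from h import *
lev(); clamp("top"); clamp("scene")
for s in("top1",):
    im=cv2.imread(f"pics/{s}.png"); h=cv2.cvtColor(im,cv2.COLOR_BGR2HSV); m=cv2.inRange(h,(22,150,120),(32,255,255)); v,u=np.nonzero(m[180:295,280:345]); print(len(u),u.mean()+280,v.mean()+180)
im=cv2.imread("pics/scene1.png"); h=cv2.cvtColor(im,cv2.COLOR_BGR2HSV); m=cv2.inRange(h,(22,150,120),(32,255,255)); v,u=np.nonzero(m[200:380,240:420]); print(len(u),u.mean()+240,v.mean()+200)
E
```

```text
t 4.5 q_tool -2.147013773231464 r 0.09935501974526158 yawerr 3.1769196263484503 z 0.12057274186620692 Ftan 10.792481553076893 F [ 5.86042754 -9.14812617 -6.27439527] open 0.021541610486801553
top yellow n 71 px 298.98591549295776 207.67605633802816 r 0.07125235701374914 clamp rad 0.33191949879452676
scene yellow n 58 px 291.13793103448273 298.58620689655174 r 0.062422708818381537 clamp rad 0.45375077791771373
91 298.5934065934066 209.45054945054946
55 291.0909090909091 298.58181818181816
```

The clamp is unchanged: the scene centroid stayed at (291,299). Reaction at the stop rose to 10.8 N. Next is the first counter-clockwise stroke.

>>> apply_moves --commands '[{"turn":[0,0,-6.5],"linear":[0.02,1.22,0],"fingers":-0.5},{"turn":[0,0,-6.5],"linear":[0.07,1.22,0],"fingers":-0.5},{"turn":[0,0,-6.5],"linear":[0.07,1.22,0],"fingers":-0.5},{"turn":[0,0,-6.9],"linear":[0.07,1.22,0],"fingers":-0.5},{"turn":[0,0,-6.9],"linear":[0.07,1.22,0],"fingers":-0.5}]'

```text
t: 5.02
eef_pos: [0.5083, -0.0246, 0.1196]
orientation: [-0.001, 0.853, 0.522, -0.002]
contact_force: [-3.4, -0.8, 0.6]
opening: 0.0213
```

```bash
python3 -c "from h import *; lev()"
```

```text
t 5.0167 q_tool 30.698810063962867 r 0.0976594950572825 yawerr 4.064205969955481 z 0.11963257303786584 Ftan -2.5456539991007134 F [-3.4274343  -0.75328153  0.55047747] open 0.02126678399648286
```

>>> apply_moves --commands '[{"turn":[0,0,-6.9],"linear":[0.04,1.22,0],"fingers":-0.5},{"turn":[0,0,-6.9],"linear":[0.04,1.22,0],"fingers":-0.5},{"turn":[0,0,-6.9],"linear":[0.07,1.22,0],"fingers":-0.5},{"turn":[0,0,-6.9],"linear":[0.07,1.22,0],"fingers":-0.5},{"turn":[0,0,-6.9],"linear":[0.07,1.22,0],"fingers":-0.5}]'

```text
t: 5.43
eef_pos: [0.5678, -0.037, 0.1196]
orientation: [-0.001, 0.66, 0.751, -0.002]
contact_force: [-3.7, -2.3, -0.0]
opening: 0.0212
```

```bash
python3 -c "from h import *; lev()"
```

```text
t 5.4333 q_tool 67.19039297419346 r 0.09639660851399168 yawerr 2.0101068256531676 z 0.11958121545846383 Ftan -3.947835301701466 F [-3.74724616 -2.31165937 -0.04874997] open 0.021160354298265634
```

>>> apply_moves --commands '[{"turn":[0,0,-6.5],"linear":[-0.05,1.1,0],"fingers":-0.5},{"turn":[0,0,-5],"linear":[-0.05,0.8,0],"fingers":-0.5},{"turn":[0,0,0],"linear":[0,0,0],"fingers":-0.5}]'

```text
t: 5.68
eef_pos: [0.5885, -0.0331, 0.1198]
orientation: [-0.0, 0.582, 0.813, -0.0]
contact_force: [-0.2, 0.2, -0.8]
opening: 0.0214
```

```bash
python3 -c "from h import *; lev();clamp();clamp('top')"
```

```text
t 5.6833 q_tool 79.71688731792298 r 0.09677627760069551 yawerr 0.9084035649992188 z 0.1198138867973563 Ftan -0.16332614062785977 F [-0.2247741   0.16430809 -0.77411535] open 0.02144064951475471
scene yellow n 29 px 318.17241379310343 318.41379310344826 r 0.08135338290566 clamp rad 1.558004831343741
top yellow n 93 px 272.44086021505376 214.30107526881721 r 0.06345277244065045 clamp rad 1.5024899432868917
```

>>> apply_moves --commands '[{"turn":[0,0,-2.5],"linear":[-0.05,0.5,0],"fingers":-0.5},{"turn":[0,0,-2],"linear":[-0.05,0.4,0],"fingers":-0.5},{"turn":[0,0,0],"linear":[0,0,0],"fingers":-0.5}]'

```text
t: 6.03
eef_pos: [0.5962, -0.0308, 0.12]
orientation: [-0.001, 0.551, 0.834, -0.0]
contact_force: [-1.9, 0.4, 0.2]
opening: 0.0213
```

```bash
python3 -c "from h import *; lev();clamp('top')"
```

```text
t 6.0333 q_tool 84.44302228390902 r 0.09729775976162665 yawerr 0.436809175068845 z 0.11999196691108617 Ftan -1.5838821452717693 F [-1.90086961  0.44279536  0.17434175] open 0.021262856045327516
top yellow n 97 px 270.9896907216495 215.98969072164948 r 0.062964616276601 clamp rad 1.598971795001094
```

>>> apply_moves --commands '[{"turn":[0,0,6.9],"linear":[0.05,-1.22,0],"fingers":-0.5},{"turn":[0,0,6.9],"linear":[0.05,-1.22,0],"fingers":-0.5},{"turn":[0,0,6.9],"linear":[0.07,-1.22,0],"fingers":-0.5},{"turn":[0,0,6.9],"linear":[0.07,-1.22,0],"fingers":-0.5},{"turn":[0,0,6.9],"linear":[0.07,-1.22,0],"fingers":-0.5}]'

```text
t: 6.5
eef_pos: [0.5371, -0.0383, 0.1208]
orientation: [0.001, 0.777, 0.63, 0.001]
contact_force: [1.6, 0.2, -0.4]
opening: 0.0212
```

>>> apply_moves --commands '[{"turn":[0,0,6.9],"linear":[0.05,-1.22,0],"fingers":-0.5},{"turn":[0,0,6.9],"linear":[0.05,-1.22,0],"fingers":-0.5},{"turn":[0,0,6.9],"linear":[0.05,-1.22,0],"fingers":-0.5},{"turn":[0,0,6.9],"linear":[0.05,-1.22,0],"fingers":-0.5},{"turn":[0,0,6.9],"linear":[0.05,-1.22,0],"fingers":-0.5}]'

```text
t: 6.92
eef_pos: [0.4838, -0.0102, 0.1208]
orientation: [0.0, 0.929, 0.371, 0.001]
contact_force: [0.0, 0.1, -0.3]
opening: 0.0214
```

```bash
python3 -c "from h import *; lev()"
```

```text
t 6.9167 q_tool 14.513928825276707 r 0.10194975099274331 yawerr 0.857853252710413 z 0.1208422890024987 Ftan -0.04486493029908931 F [ 0.02731818  0.08628231 -0.32509441] open 0.021403602990175474
```

>>> apply_moves --commands '[{"turn":[0,0,5],"linear":[0.15,-0.9,0],"fingers":-0.5},{"turn":[0,0,4],"linear":[0.1,-0.7,0],"fingers":-0.5},{"turn":[0,0,3],"linear":[0.05,-0.5,0],"fingers":-0.5},{"turn":[0,0,1],"linear":[0,-0.3,0],"fingers":-0.5},{"turn":[0,0,0],"linear":[0,0,0],"fingers":-0.5}]'

```text
t: 7.33
eef_pos: [0.4707, 0.011, 0.1204]
orientation: [-0.0, 0.963, 0.268, 0.0]
contact_force: [0.3, -0.2, 0.1]
opening: 0.0213
```

```bash
python3 -c "from h import *; lev(); clamp('top')"
```

```text
t 7.3333 q_tool 0.40892886975618126 r 0.1002242247766346 yawerr 2.4806508846642146 z 0.12044926533825312 Ftan 0.30008803370563275 F [ 0.30232208 -0.17692912  0.12912669] open 0.021317457226562947
top yellow n 92 px 271.10869565217394 215.66304347826087 r 0.06333746082459736 clamp rad 1.5849238859350798
```

>>> apply_moves --commands '[{"turn":[0,0,0],"linear":[0,-0.3,0],"fingers":-0.5},{"turn":[0,0,0],"linear":[0,0,0],"fingers":-0.5}]'

```text
t: 7.55
eef_pos: [0.4695, 0.0131, 0.1204]
orientation: [-0.0, 0.963, 0.268, 0.0]
contact_force: [0.3, 0.3, -0.3]
opening: 0.0217
```

>>> apply_moves --commands '[{"turn":[0,0,-6.3],"linear":[0.05,1.22,0],"fingers":-0.5},{"turn":[0,0,-6.3],"linear":[0.07,1.22,0],"fingers":-0.5},{"turn":[0,0,-6.3],"linear":[0.05,1.22,0],"fingers":-0.5},{"turn":[0,0,-6.9],"linear":[0.05,1.22,0],"fingers":-0.5},{"turn":[0,0,-6.9],"linear":[0.05,1.22,0],"fingers":-0.5}]'

```text
t: 7.97
eef_pos: [0.5122, -0.0289, 0.12]
orientation: [-0.001, 0.847, 0.531, -0.001]
contact_force: [-1.5, 2.4, 1.4]
opening: 0.0213
```

```bash
python3 -c "from h import *; lev(); clamp('top')"
```

```text
t 7.9667 q_tool 33.931650730806666 r 0.09946658898821215 yawerr 2.0092897863198687 z 0.1200251004291841 Ftan -2.4478471498109684 F [-1.50101778  2.39797137  1.39259171] open 0.021295598134951105
top yellow n 95 px 267.14736842105265 221.7157894736842 r 0.06297069612949137 clamp rad 1.9010414150997403
```

>>> apply_moves --commands '[{"turn":[0,0,-6],"linear":[0.05,1.05,0],"fingers":-0.5},{"turn":[0,0,-6],"linear":[0.05,1.05,0],"fingers":-0.5},{"turn":[0,0,-4],"linear":[0.03,0.7,0],"fingers":-0.5},{"turn":[0,0,-3],"linear":[0.02,0.52,0],"fingers":-0.5},{"turn":[0,0,-2],"linear":[0.0,0.35,0],"fingers":-0.5}]'

```text
t: 8.43
eef_pos: [0.5473, -0.0393, 0.1199]
orientation: [-0.001, 0.739, 0.674, -0.001]
contact_force: [-2.7, -0.5, 1.2]
opening: 0.0215
```

```bash
python3 -c "from h import *; lev(); clamp('top'); im,d=grab('wrist','wrist4.png')"
```

```text
t 8.4333 q_tool 55.17046498662579 r 0.09901151101895775 yawerr 1.3906352024690989 z 0.11987891990634619 Ftan -2.577640584446254 F [-2.65578139 -0.52302328  1.22707969] open 0.021540352652447255
top yellow n 97 px 265.2371134020619 229.83505154639175 r 0.06246053976554537 clamp rad 2.2696998888250843
```

View pics/wrist4.png

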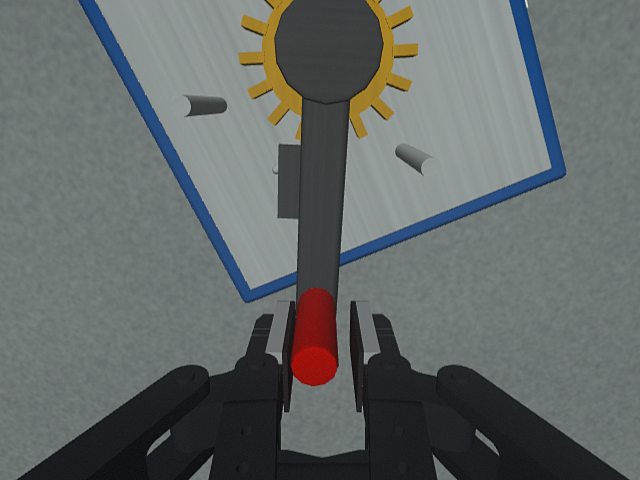

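The post is against the driving pad at (315,365). The clamp is at about 2.27. The rest goes slowly.

>>> apply_moves --commands '[{"turn":[0,0,-2],"linear":[0,0.35,0],"fingers":-0.5},{"turn":[0,0,-2],"linear":[0,0.35,0],"fingers":-0.5},{"turn":[0,0,-2],"linear":[0,0.35,0],"fingers":-0.5},{"turn":[0,0,-2],"linear":[0,0.35,0],"fingers":-0.5},{"turn":[0,0,-2],"linear":[0,0.35,0],"fingers":-0.5}]'

```text
t: 8.95
eef_pos: [0.5645, -0.0393, 0.1199]
orientation: [-0.001, 0.677, 0.736, -0.001]
contact_force: [-2.0, -2.4, 0.1]
opening: 0.0214
```

```bash
python3 -c "from h import *; lev(); clamp('top')"
```

```text
t 8.95 q_tool 65.14940521997258 r 0.0984654293917809 yawerr 1.3652006932545646 z 0.11991159655755543 Ftan -2.1688330088888685 F [-2.031266   -2.41398607  0.14560973] open 0.021405885259817053
top yellow n 97 px 265.7113402061856 233.53608247422682 r 0.061354194901099994 clamp rad 2.435236636568693
```

>>> apply_moves --commands '[{"turn":[0,0,-2],"linear":[0,0.35,0],"fingers":-0.5},{"turn":[0,0,-1.5],"linear":[0,0.25,0],"fingers":-0.5},{"turn":[0,0,-1.5],"linear":[0,0.25,0],"fingers":-0.5},{"turn":[0,0,0],"linear":[0,0,0],"fingers":-0.5}]'

```text
t: 9.33
eef_pos: [0.5738, -0.0382, 0.12]
orientation: [-0.0, 0.644, 0.765, -0.0]
contact_force: [-2.1, -1.5, -0.4]
opening: 0.0213
```

```bash
python3 -c "from h import *; lev(); clamp('top'); clamp()"
```

```text
t 9.3333 q_tool 70.62387481540505 r 0.09835036189171836 yawerr 0.9978623518397853 z 0.12004563112134599 Ftan -2.3189665017457544 F [-2.11296928 -1.50592419 -0.40583793] open 0.021283173352366992
top yellow n 98 px 265.48979591836735 235.57142857142858 r 0.06275433829240343 clamp rad 2.5230880114236247
scene yellow n 12 px 353.5 306.4166666666667 r 0.08840117634759612 clamp rad 2.5352129093547733
```

>>> apply_moves --commands '[{"turn":[0,0,-1.2],"linear":[0,0.2,0],"fingers":-0.5},{"turn":[0,0,-1.2],"linear":[0,0.2,0],"fingers":-0.5},{"turn":[0,0,-1],"linear":[0,0.2,0],"fingers":-0.5},{"turn":[0,0,0],"linear":[0,0,0],"fingers":-0.5}]'

```text
t: 9.77
eef_pos: [0.5803, -0.0368, 0.1202]
orientation: [0.0, 0.621, 0.784, -0.0]
contact_force: [-3.2, -3.2, -0.8]
opening: 0.0214
```

```bash
python3 -c "from h import *; lev(); clamp('top')"
```

```text
t 9.7667 q_tool 74.48907045987278 r 0.09822974623829264 yawerr 0.6048278898026354 z 0.12018983040602084 Ftan -3.831601521756107 F [-3.2062287  -3.20349591 -0.84219913] open 0.021392003262878476
top yellow n 99 px 265.989898989899 236.92929292929293 r 0.06225228076268557 clamp rad 2.586334114968033
```

>>> apply_moves --commands '[{"turn":[0,0,-0.6],"linear":[0,0.1,0],"fingers":-0.5},{"turn":[0,0,-0.6],"linear":[0,0.1,0],"fingers":-0.5},{"turn":[0,0,0],"linear":[0,0,0],"fingers":-0.5}]'

```text
t: 10.07
eef_pos: [0.582, -0.0363, 0.1202]
orientation: [0.0, 0.612, 0.791, -0.0]
contact_force: [-3.1, -2.5, -2.3]
opening: 0.0212
```

```bash
python3 -c "from h import *; lev(); clamp('top')"
```

```text
t 10.0667 q_tool 75.55533199588491 r 0.09812373323653334 yawerr 0.7132270968365049 z 0.12024106122471177 Ftan -3.5854876583485353 F [-3.09093276 -2.45273837 -2.27434468] open 0.021160118310858962
top yellow n 100 px 266.03 237.42 r 0.06249770694898214 clamp rad 2.607679591097003
```

>>> apply_moves --commands '[{"turn":[0,0,-0.5],"linear":[0,0.1,0],"fingers":-0.5},{"turn":[0,0,-0.5],"linear":[0,0.1,0],"fingers":-0.5},{"turn":[0,0,0],"linear":[0,0,0],"fingers":-0.5}]'

```text
t: 10.37
eef_pos: [0.5841, -0.0358, 0.1203]
orientation: [0.0, 0.606, 0.796, 0.0]
contact_force: [-2.5, -3.3, -1.5]
opening: 0.0217
```

```bash
python3 -c "from h import *; lev(); clamp('top')"
```

```text
t 10.3667 q_tool 76.78682255512034 r 0.09816624312671844 yawerr 0.4732234506913642 z 0.12027803969599604 Ftan -3.229634478645434 F [-2.45943259 -3.30189083 -1.45053176] open 0.021696191785933412
top yellow n 99 px 266.16161616161617 237.83838383838383 r 0.06247778894094162 clamp rad 2.6269894324564445
```

>>> apply_moves --commands '[{"turn":[0,0,0],"linear":[0,0.1,0],"fingers":-0.5},{"turn":[0,0,0],"linear":[0,0.05,0],"fingers":-0.5},{"turn":[0,0,0],"linear":[0,0,0],"fingers":-0.5}]'

```text
t: 10.67
eef_pos: [0.5852, -0.0356, 0.1203]
orientation: [-0.0, 0.606, 0.796, -0.0]
contact_force: [-3.9, -3.7, -1.3]
opening: 0.0214
```

```bash
python3 -c "from h import *; lev(); clamp('top')"
```

```text
t 10.6667 q_tool 77.4532029000856 r 0.09825098742152023 yawerr -0.24386249189691966 z 0.12028902127937857 Ftan -4.714671740504717 F [-3.87294352 -3.65201954 -1.25075014] open 0.0214165817652128
top yellow n 97 px 266.12371134020617 237.9278350515464 r 0.06264676345335585 clamp rad 2.6302561885273184
```

>>> apply_moves --commands '[{"turn":[0,0,-0.3],"linear":[0,0.1,0],"fingers":-0.5},{"turn":[0,0,-0.3],"linear":[0,0.1,0],"fingers":-0.5},{"turn":[0,0,0],"linear":[0,0,0],"fingers":-0.5}]'

```text
t: 10.97
eef_pos: [0.5866, -0.0353, 0.1203]
orientation: [-0.001, 0.602, 0.799, -0.001]
contact_force: [-6.4, -3.5, 0.1]
opening: 0.0212
```

```bash
python3 -c "
from h import *; lev(); clamp('top'); a,d=grab('top'); b,e=grab('scene')
cv2.imwrite('pics/crop2.png',cv2.hconcat([cv2.resize(a[225:275,235:285],(400,400),interpolation=2),cv2.resize(b[265:335,325:395],(400,400),interpolation=2)]))"
```

```text
t 10.9667 q_tool 78.26760013855383 r 0.09831008524280652 yawerr -0.45448539449435543 z 0.12025387442620447 Ftan -7.121054737683816 F [-6.38811397 -3.50996267  0.13073845] open 0.02124219709333285
top yellow n 99 px 266.1515151515151 238.0 r 0.06263322375161556 clamp rad 2.633645339489032
```

View pics/crop2.png

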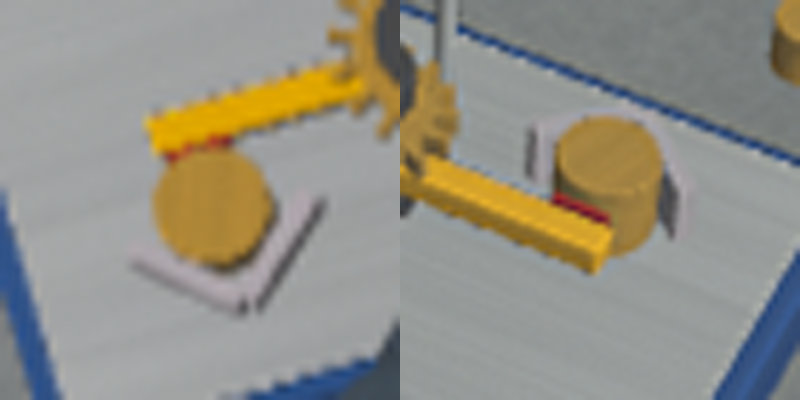

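Crop: the pad is against the sample, which stands upright in the V. The force is rising but the post still creeps, so I press a little more.

>>> apply_moves --commands '[{"turn":[0,0,-0.3],"linear":[0,0.1,0],"fingers":-0.5},{"turn":[0,0,-0.3],"linear":[0,0.1,0],"fingers":-0.5},{"turn":[0,0,0],"linear":[0,0,0],"fingers":-0.5}]'

```text
t: 11.37
eef_pos: [0.5878, -0.035, 0.1202]
orientation: [-0.001, 0.598, 0.802, -0.001]
contact_force: [-7.2, -4.3, 1.1]
opening: 0.0214
```

```bash
cat >> h.py <<'E'
def sample():
    im,d=grab("top"); h=cv2.cvtColor(im,cv2.COLOR_BGR2HSV); m=cv2.inRange(h,(12,90,90),(24,255,255))
    k=np.zeros_like(m); k[236:265,245:275]=m[236:265,245:275]
    n,l,s,c=cv2.connectedComponentsWithStats(k); i=1+np.argmax(s[1:,4])
    p=ray(d,*c[i],.075)[:2]-[.5587,.059]; a=np.deg2rad(18.2)
    print("sample",s[i],c[i],"local",1000*np.array([p[0]*np.cos(a)+p[1]*np.sin(a),-p[0]*np.sin(a)+p[1]*np.cos(a)]))
E
python3 -c "from h import *; lev(); clamp('top'); sample()"
```

```text
t 11.3667 q_tool 79.01218812229914 r 0.09837554132429982 yawerr -0.6103134165633719 z 0.12018496782328006 Ftan -8.175353286123993 F [-7.23611249 -4.26920885  1.06907566] open 0.021437621044927312
top yellow n 98 px 266.3061224489796 238.0204081632653 r 0.0622519367119965 clamp rad 2.6365532650353227
sample [253 236  22  22 277] [261.8267148  246.00361011] local [-19.49494911  79.75677574]
```

>>> apply_moves --commands '[{"turn":[0,0,-0.3],"linear":[0,0.1,0],"fingers":-0.5},{"turn":[0,0,-0.3],"linear":[0,0.1,0],"fingers":-0.5},{"turn":[0,0,0],"linear":[0,0,0],"fingers":-0.5}]'

```text
t: 11.72
eef_pos: [0.5891, -0.0346, 0.1201]
orientation: [-0.002, 0.594, 0.805, -0.002]
contact_force: [-10.1, -3.9, 3.9]
opening: 0.0218
```

```bash
python3 -c "from h import *; lev(); clamp('top'); sample()"
```

```text
t 11.7167 q_tool 79.76494198786051 r 0.09842540426846995 yawerr -0.780931431286433 z 0.12014183281797855 Ftan -10.820742089806018 F [-10.10207416  -3.92688996   3.94527499] open 0.021797099721659573
top yellow n 97 px 266.1546391752577 238.04123711340208 r 0.06265865331299736 clamp rad 2.6354136267597665
sample [253 236  22  22 276] [261.81884058 246.03985507] local [-19.58362525  79.80451952]
```

```bash
python3 -c "
from h import *
im,d=grab('top'); h=cv2.cvtColor(im,cv2.COLOR_BGR2HSV)
print(h[250,258:266].tolist(), h[240,258:266].tolist())
a=np.deg2rad(18.2)
for o in([.5587,.059],[.5576,.0575]):
    c=np.array(o)+[-.03*np.cos(a)-.085*np.sin(a),-.03*np.sin(a)+.085*np.cos(a)]; print(proj(d,[*c,.079]),proj(d,[*c,.044]))
m=cv2.inRange(h,(12,90,60),(21,255,255)); k=np.zeros_like(m); k[241:266,248:275]=m[241:266,248:275]
v,u=np.nonzero(k); print('brass',len(u),(u.min()+u.max())/2,(v.min()+v.max())/2,u.min(),u.max(),v.min(),v.max())
"
```

```text
[[20, 176, 177], [20, 173, 174], [20, 175, 175], [20, 174, 173], [20, 173, 170], [20, 176, 172], [20, 175, 176], [20, 176, 178]] [[22, 255, 222], [22, 255, 222], [22, 255, 223], [22, 255, 223], [22, 255, 222], [22, 255, 223], [22, 255, 219], [22, 255, 209]]
[260.92099161 250.04559733] [261.94482636 251.87161986]
[261.46657801 250.46414994] [262.4778137  252.28060557]
brass 190 260.5 249.5 253 268 241 258
```

The clamp stayed at 2.635 while the force went from 3.6 to 10.8 N. The sample centre in the image is at about (261,250), and the projected seat is at (261,250). So it is closed and seated. Now I release.

>>> apply_moves --commands '[{"turn":[0,0,0],"linear":[0,-0.3,0],"fingers":-0.1},{"turn":[0,0,0],"linear":[0,-0.2,0],"fingers":-0.1},{"turn":[0,0,0],"linear":[0,0,0],"fingers":-0.1},{"turn":[0,0,0],"linear":[0,0,-1],"fingers":-0.1},{"turn":[0,0,0],"linear":[0,0,-2],"fingers":-0.1}]'

```text
t: 12.28
eef_pos: [0.5856, -0.0344, 0.1496]
orientation: [-0.001, 0.593, 0.805, -0.001]
contact_force: [0.3, -0.1, 0.1]
opening: 0.0383
```

>>> apply_moves --commands '[{"turn":[0,0,0],"linear":[0,0,-3],"fingers":-0.1},{"turn":[0,0,0],"linear":[0,0,-3],"fingers":-0.1},{"turn":[0,0,0],"linear":[-3,0,-3],"fingers":-0.1},{"turn":[0,0,0],"linear":[-3,0,-2],"fingers":-0.1},{"turn":[0,0,0],"linear":[0,0,0],"fingers":-0.1}]'

```text
t: 12.7
eef_pos: [0.608, -0.0995, 0.2667]
orientation: [0.006, 0.596, 0.803, 0.002]
contact_force: [-1.0, -1.5, 0.5]
opening: 0.0383
```

```bash
python3 -c "
from h import *; lev(); clamp('top'); a,d=grab('top'); b,e=grab('scene')
cv2.imwrite('pics/crop3.png',cv2.hconcat([cv2.resize(a[180:295,215:345],(390,345),interpolation=2),cv2.resize(b[215:375,245:415],(367,345),interpolation=2)]))"
```

```text
t 12.7 q_tool 79.0720385533871 r 0.1659731234602971 yawerr -0.43805175202754754 z 0.26669047558192005 Ftan -1.3610815613434215 F [-0.96003355 -1.49655315  0.46923787] open 0.038295123315403114
top yellow n 96 px 266.0104166666667 237.95833333333334 r 0.06296319341794177 clamp rad 2.6300610246970035
```

View pics/crop3.png

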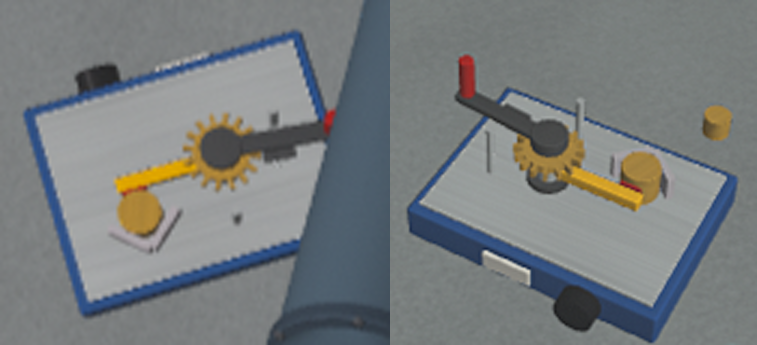

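Final crop: the sample is upright in the V at (139,213), the pad is against it, and the gripper is clear of the post. Handing in.

```bash
python3 -c "
from workcell import *
print(close_job())"
```

```text
the job is handed in; nothing more can be done
None
```

The job is done and handed in at about 12.7 s of robot time; no verdict was reported.

- **Ratchet check:** I swung the lever clockwise to its stop, where the reaction rose to about 11 N with no further motion. The clamp arm did not move: its position in the scene image was the same before and after.
- **Clamping:** Two counter-clockwise strokes, with a loose return between them, took the clamp from about 0.35 rad to 2.63 rad (nominal closed angle 2.62). The clamp stopped moving while the push on the post rose from 3.6 to 10.8 N.
- **Last checks:** After I let go, the clamp read 2.63 rad. The sample stood upright in the V with the red pad against it. Its centre matched the projected seat to about 1 pixel (roughly 2.5 mm), which is as fine as the images allow. The gripper was clear and I touched none of the other things.
- **Disagreements:** The early clamp angle read 0.33 rad from the top camera and 0.45 from the scene camera, because part of the arm was hidden in the scene view. One sample position was off because the mask picked up the yellow arm. I discarded it and measured again.

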